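# Let the gift capsules out of the lever dispenser

### The arm

A 6-joint arm with a two-finger parallel gripper is mounted at the origin on a cart in front of the work surface, level with it; the furniture and walls round the work are solid. World frame = base frame: x ahead of the robot, y to its left, z up, the work surface at z = 0. Lengths are in m, angles in rad, forces in N, time in s.
With the tool pointing down it reaches from about 0.3 to 0.875 m from the base axis. Payload 6.4 kg.
Tool frame: the origin (TCP) lies on the centre line of the jaws, within the pads' length; the fingertips stand 14 mm ahead of it and the grasp point (between the pads) lies 5 mm behind it; z points along the fingers, y is the line along which they close (so a half turn about z gives the same grasp; the last joint's range is limited). The gripper opens to 88 mm and grips with 3 to 60 N. Pads are 18 mm wide; open, the fingers measure 123 mm over their backs; the gripper's body (75 mm by 187 mm) begins 45 mm behind the grasp point.
Start: joints at [1.051, 0.181, 1.607, -0, 1.354, -0.206], TCP at [0.177, 0.547, 0.253] pointing down, gripper open.
Joint ranges: [-2.99, 2.99], [-0.89, 2.07], [0.3, 2.58], [-1.14, 4.28], [0, 2.63], [-3.12, 3.12]. Speed limits (rad/s): [2.57, 2.57, 3.01, 3.14, 3.14, 3.14].

### API

Orientations are given as a rotation vector (axis times angle).
In Python, from cell import arm, vision gives the robot as it stands (arm), with the cameras (vision).
- The arm moves only by the shell command python3 drive.py 'ROWS' [OPENING] [FORCE]. ROWS is a JSON list of rows, 1 to 12 of them, each an object with the fields tx, ty, tz (the shift in a scale on which 1.0 is 0.5 m), rx, ry, rz (a rotation vector in a scale on which 1.0 is pi/2 rad); a field left out counts as zero; each row is the pose to reach, as a shift and turn from the pose commanded when the command began, along the tool's axes at that moment; what a row does not reach only later rows make up. A row lasts 1/8 s, in which the tool goes at most 0.0625 m and 0.188 rad, less where a joint would pass 70% of its speed; a pose out of reach is approached as far as the arm can. OPENING is the opening from 0.0 (shut) to 1.0 (fully open), set as the command begins (- or left out keeps the last). The fingers move at their own pace and stop on an object; FORCE is the grip in N (left out, the last holds). Time passes only in rows, so rows that do not move let the fingers close. It prints the time, the measured TCP pose, the force, the opening and the grip force at its end. Shift and turn numbers lie between -1 and 1, and a call with a number outside is refused. Input that does not fit is refused with a message, and nothing moves.
- arm.get_state(): the state, without advancing time (a new reading comes with each control period).
- vision.capture(name): name is "side" or "top" or "wrist"; returns a dict with "pixels" (384x512x3 uint8, blue, green, red), "camera_matrix" (3x3 intrinsics, pixels), "eye" and "rotation" of the camera in the world. Camera axes: x right, y down, z forward; pixel columns grow to the right and rows downward; lengths in m; the calibration is good to about 2 mm. The wrist camera is an equidistant fisheye: a pixel r from the principal point sees the ray r / f radians off the axis. A picture is of the moment at which its call begins. There is no depth.
- arm.sign_off(): hands the job in; it is judged then, once.
The state is a dict: "time": time; "q": joint angles; "joint_vel": joint speeds; "joint_torque": joint torques, N m; "tool_pos": TCP position; "ee_rot": TCP orientation; "ft_force": force on the tool from outside, world axes, zero at the start; "wrist_torque": the same for the moment, N m; "finger_gap": opening from 0.0 (shut) to 1.0 (fully open); "grasp_force": force on a finger pad.
Only numpy, scipy, OpenCV 4.12 (cv2) and the standard library are available. Lean on these libraries where they do the work, as an engineer would, in place of code of your own. Each camera call takes 0.05 s, during which the arm holds its last target. There are 200 camera calls.

### The job

Let all three gift capsules out of the dispenser: push its grey catch tray fully home under the mouth, then with the fingertips press the red lever down and keep it down until all three capsules have rolled into the tray, and ease the lever back up slowly so that the orange lid comes down gently and does not slam. Do not touch the lid or the capsules, and neither lift nor shift anything else on the table.

Things in the scene. Friction and masses are not known exactly. Their poses are not given: they have to be found in the camera images.
- dispenser: gift-capsule dispenser fixed to the table: white base, clear sloping lane 55 mm wide (x -0.02 to 0.145, up to 175 mm high), red lever pad on its left, grey catch tray in front. Origin on the table top, on its centre line, below the lip of the lane (the lip is 75 mm up); x points to its back, away from the robot, y to its left, z up
- tray (a joint): how far the grey catch tray is pulled out along the dispenser's -x, m: 0 is home, against its stop below the mouth; 0.07 is fully out. It slides on runners with about 2 N of friction and stays where it is left. While it is out there is a gap through which capsules would fall
- tray_front (a point): centre of the outer face of the tray's front wall, the face to push, 30 mm above the table (wall 82 mm wide, 5 to 54 mm above the table, 4 mm thick; a rolled rim sticks out 4 mm at its top middle); 0.1155 m in front of the dispenser's origin when home
- tray_in (a point): middle of the underside of the tray, moving with it, axes as the dispenser's. Inside, the tray is 76 mm wide (y) and 121 mm long (x -0.060 to 0.061), side walls 46 mm high; its floor falls 10 degrees to the front
- lid (a joint): opening angle of the orange lid (flap 56 mm wide, 53 mm long), rad: 0 is shut over the lane's mouth, about 1.43 wide open, when it stands out forward from the top of the mouth. A rod links it to the lever: about 3.4 rad for each rad of the lever. Capsules begin to get past from about 0.65; from 1.2 the way is clear
- lid_edge (a point): middle of the free lower edge of the orange lid; the hinge is 54 mm from it along the lid, 128 mm above the table
- lever: steel lever on the dispenser's left side with a red pad at its front end. Its origin is on the pivot axis (level, along the dispenser's y); it moves with the lever, its axes equal to the dispenser's while the lever is up. A spring returns it up
- lever_pad (a point): centre of the top face of the red press pad (50 mm along x, 36 mm wide), 133 mm up with the lever up, sloping 0.21 rad, front edge higher. It goes down 65 mm on an arc of 0.425 rad about lever_hinge to a stop. Pressing takes 3 N at first, 5 to 6 N at the bottom. Let go, a spring throws it up at once and the lid slams. Lid speed (rad/s) is about 23 times pad speed (m/s)
- lever_hinge (a point): fixed point on the lever's pivot axis (along the dispenser's y), at the same y in the dispenser's frame as lever_pad, 150 mm behind it and 82 mm above the table
- capsule_a: gift capsule, a rigid ball 36 mm across, one half red and one half white, 20 g, loose; origin at its centre. At the start it waits in the lane behind the lid
- capsule_b: gift capsule, a rigid ball 36 mm across, one half green and one half white, 20 g, loose; origin at its centre. At the start it waits in the lane behind the lid
- capsule_c: gift capsule, a rigid ball 36 mm across, one half yellow and one half white, 20 g, loose; origin at its centre. At the start it waits in the lane behind the lid
- gift_box_green: small green gift box with a cream band, 70x70x36 mm, loose, near the front edge
- gift_box_pink: small pink gift box, 65x65x36 mm, loose, behind the glass jar, 10 cm or more to the dispenser's right
- bracelet_card: boxed bracelet on a white card, 56x80x11 mm, lying flat, loose
- till_pen: white and green ball pen, 129 mm long, lying near the front edge
- bangle_cream: cream bangle, 56 mm across, 7 mm high, lying flat near the front edge
- bangle_orange: orange bangle, 54 mm across, 6 mm high, lying flat
- bottle_opener: bottle opener with a wooden handle, 140 mm long, lying flat
- tape_roll: roll of tape, 104 mm across, 25 mm high, lying flat

How it is judged:
On the way, in this order (a step that is already met when the one before it is completed fails the run):
1. the tray is pushed fully home while the lid is still shut (value of joint tray below 0.006 m and value of joint lid below 0.15 rad), for 0.2 s.
2. the fingers keep the lever down, lid up, until all three capsules are in the tray (value of joint lid above 0.6 rad and contact force between the fingers and lever above 0.5 N and value of joint tray below 0.006 m and x of capsule_a in the frame of tray_in between -0.062 and 0.062 m and y of capsule_a in the frame of tray_in between -0.039 and 0.039 m and z of capsule_a in the frame of tray_in between 0.005 and 0.062 m and x of capsule_b in the frame of tray_in between -0.062 and 0.062 m and y of capsule_b in the frame of tray_in between -0.039 and 0.039 m and z of capsule_b in the frame of tray_in between 0.005 and 0.062 m and x of capsule_c in the frame of tray_in between -0.062 and 0.062 m and y of capsule_c in the frame of tray_in between -0.039 and 0.039 m and z of capsule_c in the frame of tray_in between 0.005 and 0.062 m), for 0.2 s.
At the end, for the whole second after the job is handed in: the tray is home within 6 mm, the lid is shut within 0.05 rad, and all three capsules lie still inside the tray (value of joint tray below 0.006 m and value of joint lid below 0.05 rad and x of capsule_a in the frame of tray_in between -0.062 and 0.062 m and y of capsule_a in the frame of tray_in between -0.039 and 0.039 m and z of capsule_a in the frame of tray_in between 0.005 and 0.062 m and x of capsule_b in the frame of tray_in between -0.062 and 0.062 m and y of capsule_b in the frame of tray_in between -0.039 and 0.039 m and z of capsule_b in the frame of tray_in between 0.005 and 0.062 m and x of capsule_c in the frame of tray_in between -0.062 and 0.062 m and y of capsule_c in the frame of tray_in between -0.039 and 0.039 m and z of capsule_c in the frame of tray_in between 0.005 and 0.062 m and linear speed of each of capsule_a, capsule_b, capsule_c below 0.03 m/s); the robot touches nothing.
It fails at once if the lid slams: it comes down through the last 0.6 rad faster than 2 rad/s (about 85 mm/s at the lever's pad) (value of joint lid below 0.6 rad and velocity of joint lid below -2 rad/s).
It fails at once if the lid is touched instead of its lever (contact force between any of the fingers, the arm and lid_c0 above 0.5 N).
It fails at once if a capsule is touched by the robot (contact force between any of the fingers, the arm and capsule_a above 0.3 N or contact force between any of the fingers, the arm and capsule_b above 0.3 N or contact force between any of the fingers, the arm and capsule_c above 0.3 N).
It fails at once if a bystander is moved by more than 20 mm or lifted (distance of any of gift_box_green, gift_box_pink, bracelet_card, till_pen, bangle_cream, bangle_orange, bottle_opener, tape_roll from where it was at the start of the episode above 0.02 m or height (world z) of any of gift_box_green, gift_box_pink, bracelet_card, till_pen, bangle_cream, bangle_orange, bottle_opener, tape_roll above 0.015 m).
It also fails if it takes over 48 s, if anything falls off the work surface, if the arm or the gripper's body presses on something with over 40 N, if the wrist force passes 120 N, or if a joint passes its speed limit or range.

## Working session

There is one attempt and no reset: what is moved stays moved. The work goes in short steps, Python scripts to look and compute and a shell command to move; the robot and the scene stay as the last step left them, time stands still between calls to the robot, and variables do not carry over. Pictures are saved under pics/ and viewed, at most 12 in all, crops included, and the job is handed in when it is done.

```bash
ls; mkdir -p pics
python3 - <<'E'
from cell import arm, vision
import cv2,numpy as np,pickle
s=arm.get_state();print({k:np.round(v,3) for k,v in s.items()})
d={}
for n in("side","top","wrist"):
    c=vision.capture(n);d[n]=c;cv2.imwrite(f"pics/{n}0.png",c["pixels"]);print(n,c["camera_matrix"],c["eye"],c["rotation"])
pickle.dump(d,open("d0.pkl","wb"))
im=np.hstack([d["side"]["pixels"],d["top"]["pixels"]]);
E
```

```text
cell.py
drive.py
pics
{'time': np.float64(0.0), 'q': array([ 1.051,  0.182,  1.608,  0.   ,  1.354, -0.206]), 'joint_vel': array([-0.002,  0.002, -0.001,  0.001, -0.001,  0.   ]), 'joint_torque': array([-2.0000e-03, -4.3386e+01, -3.4186e+01,  7.0000e-02,  3.9000e-02,
       -0.0000e+00]), 'tool_pos': array([0.177, 0.546, 0.252]), 'ee_rot': array([-4.910e-01, -3.102e+00,  3.000e-03]), 'ft_force': array([-0.07 , -0.364, -0.307]), 'wrist_torque': array([-0.015,  0.035,  0.011]), 'grasp_force': np.float64(0.0), 'finger_gap': np.float64(1.001)}
side [[351.55071024   0.         256.63752739]
 [  0.         351.55071024 190.80447799]
 [  0.           0.           1.        ]] [0.98698882 1.02733925 0.6922726 ] [-0.52400415 -2.49008439  1.43055377]
top [[461.60767552   0.         250.25508707]
 [  0.         461.60767552 190.3324015 ]
 [  0.           0.           1.        ]] [0.32015292 0.06077218 1.40855173] [-2.1204372   2.12799902 -0.1663273 ]
wrist [[297.31863964   0.         251.08653653]
 [  0.         297.31863964 188.06736524]
 [  0.           0.           1.        ]] [0.10385038 0.57099373 0.38321663] [2.33010049 1.69428895 0.26008778]
```

View pics/side0.png

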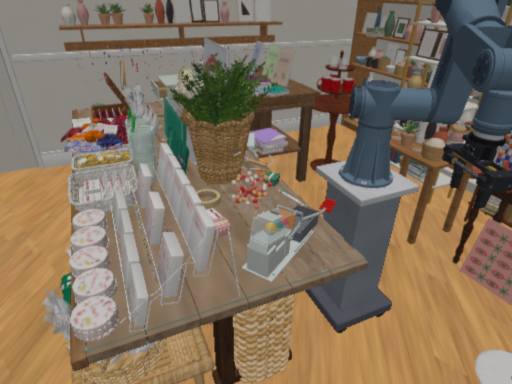

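View pics/top0.png

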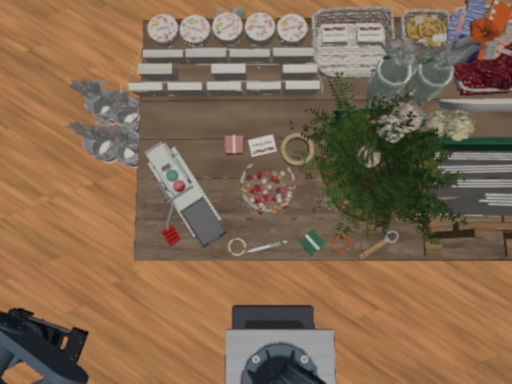

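The side view shows the dispenser around (280,240), with the red pad near (328,205). In the top view the red pad is near (171,236), the grey tray near (205,222) pointing down and right, and the lane near (175,175). I'll zoom both views in and triangulate the pad.

```bash
cat > h.py <<'E'
import numpy as np,cv2,pickle
from scipy.spatial.transform import Rotation as R
def ray(c,p):
    K=c["camera_matrix"];v=np.array([(p[0]-K[0,2])/K[0,0],(p[1]-K[1,2])/K[1,1],1.])
    v=R.from_rotvec(c["rotation"]).apply(v);return np.array(c["eye"]),v/np.linalg.norm(v)
def plane(c,p,z):
    e,v=ray(c,p);return e+v*(z-e[2])/v[2]
def tri(c1,p1,c2,p2):
    a,u=ray(c1,p1);b,w=ray(c2,p2)
    t=np.linalg.lstsq(np.c_[u,-w],b-a,rcond=None)[0]
    P,Q=a+u*t[0],b+w*t[1];return (P+Q)/2,np.linalg.norm(P-Q)
def proj(c,X):
    K=c["camera_matrix"];v=R.from_rotvec(c["rotation"]).inv().apply(np.array(X)-c["eye"]);v=(K@v.T).T
    return v[...,:2]/v[...,2:]
def red(c,box):
    h=cv2.cvtColor(c["pixels"],cv2.COLOR_BGR2HSV);m=cv2.inRange(h,(0,170,90),(8,255,255))|cv2.inRange(h,(172,170,90),(180,255,255))
    k=np.zeros_like(m);x0,y0,x1,y1=box;k[y0:y1,x0:x1]=m[y0:y1,x0:x1];return k
E
python3 - <<'E'
from h import *
d=pickle.load(open("d0.pkl","rb"));S,T=d["side"],d["top"]
a=cv2.resize(S["pixels"][185:285,235:345],None,fx=5.4,fy=5.4,interpolation=cv2.INTER_CUBIC)
b=cv2.resize(T["pixels"][135:265,135:295],None,fx=5,fy=4.6*1.087,interpolation=cv2.INTER_CUBIC)
b=cv2.resize(T["pixels"][140:260,135:295],None,fx=5,fy=5,interpolation=cv2.INTER_CUBIC)
cv2.imwrite("pics/s1.png",a);cv2.imwrite("pics/t1.png",b)
for c,bx in((S,(310,190,345,225)),(T,(158,220,185,250))):
    m=red(c,bx);mm=cv2.moments(m,True);print(mm["m00"],mm["m10"]/mm["m00"],mm["m01"]/mm["m00"],cv2.minAreaRect(cv2.findNonZero(m)), cv2.boxPoints(cv2.minAreaRect(cv2.findNonZero(m))).tolist())
E
```

```text
128.0 327.7578125 204.3671875 ((327.5, 204.49996948242188), (10.816654205322266, 14.144856452941895), 33.6900634765625) [[319.0769348144531, 207.38458251953125], [326.9230651855469, 195.6153564453125], [335.9230651855469, 201.6153564453125], [328.0769348144531, 213.38458251953125]]
192.0 170.86458333333334 235.26041666666666 ((170.7352752685547, 235.05880737304688), (16.29236602783203, 12.176399230957031), 59.03623962402344) [[161.32351684570312, 231.20587158203125], [171.76467895507812, 224.941162109375], [180.14703369140625, 238.9117431640625], [169.70587158203125, 245.17645263671875]]
```

View pics/s1.png

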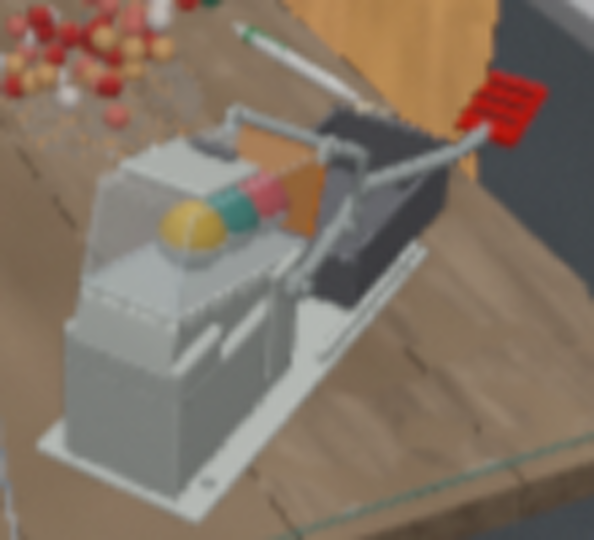

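View pics/t1.png

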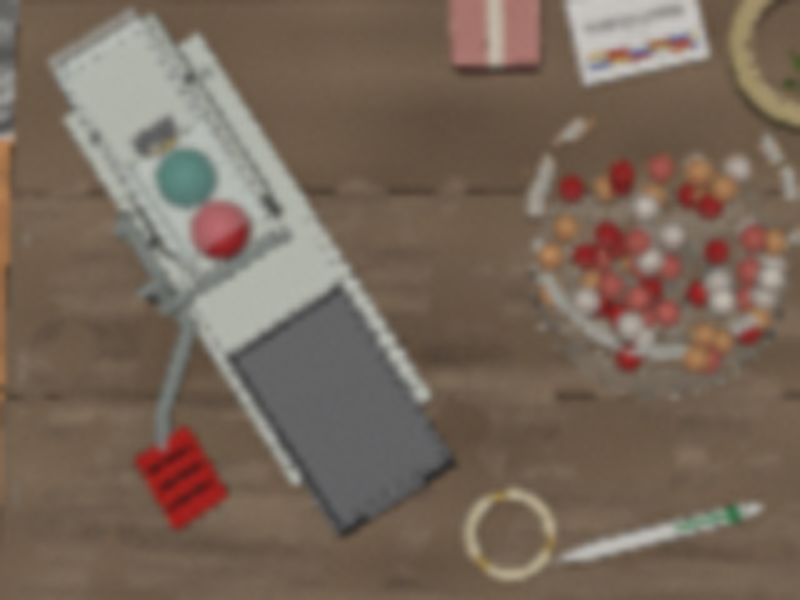

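The side crop shows the pad at full-image px (328,204), the orange lid shut, and capsules in the order red, green, yellow. The top crop shows the tray pulled out, with its front-wall corners at about (343,533) and (455,463) in the crop. The bangle and pen lie to the right of it.

Run:
```python
from h import *
np.set_printoptions(precision=4,suppress=True)
d=pickle.load(open("d0.pkl","rb"));S,T=d["side"],d["top"]
print("pad",tri(S,(327.76,204.4),T,(170.86,235.26)), plane(T,(170.86,235.26),.133))
t=lambda x,y:(135+x/5-.4,140+y/5-.4); s=lambda x,y:(235+x/5.4-.4,185+y/5.4-.4)
# grey tray mask in top
L=plane(T,t(343,533),.054);Rr=plane(T,t(455,463),.054);print("front L,R",L,Rr,np.linalg.norm(L-Rr))
BL=plane(T,t(235,356),.05);print("back-left visible",BL, L-BL, np.linalg.norm(L-BL))
e=L-Rr;print("yaw from front",np.arctan2(-e[0],e[1]))
g=L-BL;print("yaw from side",np.arctan2(-g[1],-g[0]))
r=red(T,(158,220,185,250))
# base plate edges left: (70,118)->(297,482); right: (197,35)->(428,400) on table z~.005
for a,b in(((70,118),(297,482)),((197,35),(428,400))):
    A,B=plane(T,t(*a),.006),plane(T,t(*b),.006);g=A-B;print("plate",A,B,np.arctan2(g[1],g[0]),np.linalg.norm(g))
for n,p in (("lane back L",(50,62)),("lane back R",(133,12)),("mouth top R",(290,236)),("mouth top L",(185,295))): print(n,plane(T,t(*p),.13),plane(T,t(*p),.175))
print("front L tri", tri(S,s(447,150),T,t(343,533)))
for n,p in(("bangle",(510,533)),("pen tip",(560,560))):print(n,plane(T,t(*p),.005))
```

```text
pad (array([0.4168, 0.3017, 0.1295]), np.float64(0.0008128025957963859)) [0.4169 0.3008 0.133 ]
front L,R [0.3907 0.22   0.054 ] [0.4313 0.1548 0.054 ] 0.07686637361057912
back-left visible [0.4957 0.2864 0.05  ] [-0.105  -0.0664  0.004 ] 0.12427914797132145
yaw from front 0.5572730594172283
yaw from side 0.5637913396176424
plate [0.6517 0.4007 0.006 ] [0.4241 0.2541 0.006 ] 0.5718887872550525 0.270775582975417
plate [0.7048 0.3224 0.006 ] [0.4738 0.1749 0.006 ] 0.5682683581439545 0.2741276182435034
lane back L [0.6554 0.3833 0.13  ] [0.6436 0.3719 0.175 ]
lane back R [0.6847 0.3365 0.13  ] [0.6719 0.3268 0.175 ]
mouth top R [0.5534 0.2436 0.13  ] [0.5452 0.2371 0.175 ]
mouth top L [0.52   0.3021 0.13  ] [0.513  0.2936 0.175 ]
front L tri (array([0.3912, 0.2211, 0.0448]), np.float64(7.775873512449243e-05))
bangle [0.3929 0.1246 0.005 ]
pen tip [0.3766 0.0943 0.005 ]
```

Yaw is about 0.567, the pad is at (0.417, 0.3015, 0.133), and the tray front centre is at (0.411, 0.187). The triangulated pad height and the edge lengths roughly agree with the text. Next I'll work out the approach pose in front of the tray: fingers shut, tool y along the dispenser's x, leaning 0.3 rad towards the robot.

```bash
cat >> h.py <<'E'
YAW=.567;X=np.array([np.cos(YAW),np.sin(YAW),0]);Y=np.array([-X[1],X[0],0]);Z=np.array([0,0,1.])
def ori(lx,ly=0):   # tool y along X; lean lx about tool x, then ly about tool y
    return R.from_matrix(np.c_[Y,X,-Z])*R.from_rotvec([lx,0,0])*R.from_rotvec([0,ly,0])
def delta(tip,Rt,s,Rc=None):
    Rc=Rc or R.from_rotvec(s["ee_rot"]);p=np.array(tip)-.014*Rt.apply([0,0,1])
    return Rc.inv().apply(p-s["tool_pos"]),(Rc.inv()*Rt).as_rotvec()
np.set_printoptions(precision=4,suppress=True)
E
python3 - <<'E'
from h import *; from cell import arm, vision
s=arm.get_state();Rt=ori(-.3)
F=np.array([.411,.1874,0])
print(Rt.apply(np.eye(3)))
print(delta(F-.07*X+.2*Z,Rt,s));
E
```

```text
[[-0.5371  0.8435  0.    ]
 [ 0.8058  0.5131  0.2955]
 [ 0.2493  0.1587 -0.9553]]
(array([-0.286 , -0.3266,  0.039 ]), array([-0.2893, -0.1033,  0.6848]))
```

The manual's scale: shifts go in shares of 0.5 m and turns go in shares of pi/2 rad. Converting my numbers, -0.327 m / 0.5 = -0.654, -0.286 m / 0.5 = -0.572, 0.685 rad / 1.5708 = 0.4361.

```bash
python3 drive.py '[{"tx":-0.08, "ty":-0.094, "tz":0.01, "rx":-0.0261, "ry":-0.0095, "rz":0.0624}, {"tx":-0.164, "ty":-0.186, "tz":0.022, "rx":-0.0528, "ry":-0.0191, "rz":0.1248}, {"tx":-0.246, "ty":-0.28, "tz":0.034, "rx":-0.0789, "ry":-0.028, "rz":0.1865}, {"tx":-0.326, "ty":-0.374, "tz":0.044, "rx":-0.105, "ry":-0.0376, "rz":0.2489}, {"tx":-0.408, "ty":-0.466, "tz":0.056, "rx":-0.1318, "ry":-0.0471, "rz":0.3113}, {"tx":-0.49, "ty":-0.56, "tz":0.066, "rx":-0.1579, "ry":-0.0567, "rz":0.3737}, {"tx":-0.572, "ty":-0.654, "tz":0.078, "rx":-0.184, "ry":-0.0656, "rz":0.4361}, {"tx":-0.572, "ty":-0.654, "tz":0.078, "rx":-0.184, "ry":-0.0656, "rz":0.4361}, {"tx":-0.572, "ty":-0.654, "tz":0.078, "rx":-0.184, "ry":-0.0656, "rz":0.4361}]' 0
python3 - <<'E'
from h import *; from cell import arm, vision
s=arm.get_state();Rt=ori(-.3)
F=np.array([.411,.1874,0]);print(s["tool_pos"],s["finger_gap"],s["ft_force"])
for h in (.2,.026):print(delta(F-.07*X+h*Z,Rt,s))
c=vision.capture("wrist");cv2.imwrite("pics/w1.png",c["pixels"])
E
```

```text
time: 1.27
tool_pos: [0.3486, 0.1472, 0.2137]
ee_rot: [1.433, 2.604, 0.395]
ft_force: [-0.9, 0.8, -0.0]
finger_gap: 0.01
grasp_force: 0.0
[0.3486 0.1472 0.2137] 0.009935813950458587 [-0.8986  0.8425 -0.015 ]
(array([ 0.0003, -0.    ,  0.0003]), array([ 0.0005, -0.0006, -0.0024]))
(array([ 0.0001, -0.0515,  0.1665]), array([ 0.0005, -0.0006, -0.0024]))
```

View pics/w1.png

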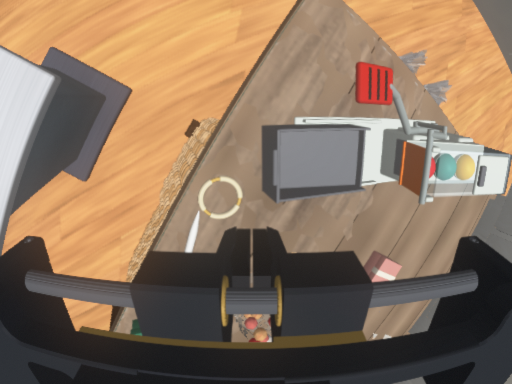

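The wrist view shows the tray front rim on the left at columns 263–277, rows 127–200, the pad at (375,83), and the bangle clear at (220,198). I'll check the measured points against this view with fisheye rays.

Run:
```python
from h import *; from cell import arm, vision
c=vision.capture("wrist");K=c["camera_matrix"];print(c["eye"])
def fray(p):
    u=np.array([p[0]-K[0,2],p[1]-K[1,2]]);r=np.linalg.norm(u);t=r/K[0,0]
    return R.from_rotvec(c["rotation"]).apply(np.r_[np.sin(t)*u/r,np.cos(t)])
def fp(p,z): v=fray(p);return c["eye"]+v*(z-c["eye"][2])/v[2]
h=cv2.cvtColor(c["pixels"],cv2.COLOR_BGR2HSV);m=red(c,(350,55,400,110));M=cv2.moments(m,True);p=(M["m10"]/M["m00"],M["m01"]/M["m00"])
pad=fp(p,.133);print("pad",p,pad)
F=np.array([.411,.1874,0])
for n,q in(("frL",(264,126)),("frR",(274,200)),("rim?",(274,163))):
    P=fp(q,.054);print(n,P,(P-F)@X,(P-F)@Y)
d=pickle.load(open("d0.pkl","rb"));T=d["top"];e,v=ray(T,(170.86,235.26));w=fray(p)
t=np.linalg.lstsq(np.c_[v,-w],c["eye"]-e,rcond=None)[0];print("pad tri",e+v*t[0],c["eye"]+w*t[1])
```

```text
[0.2742 0.1933 0.3391]
pad (372.9531100478469, 85.40861244019139) [0.4133 0.2998 0.133 ]
frL [0.3761 0.2235 0.054 ] -0.010015489865428367 0.04916883030328054
frR [0.4304 0.162  0.054 ] 0.0026739537174811905 -0.031840258365136015
rim? [0.4071 0.1965 0.054 ] 0.001632326276016585 0.009738669872205119
pad tri [0.4173 0.3018 0.1275] [0.4169 0.3025 0.1277]
```

Scaled: 0.1665 m / 0.5 = 0.333, -0.0515 m / 0.5 = -0.103.

```bash
python3 drive.py '[{"tx":0.004, "ty":-0.034, "tz":0.11}, {"tx":0.008, "ty":-0.068, "tz":0.22}, {"tx":0.008, "ty":-0.103, "tz":0.333}, {"tx":0.008, "ty":-0.103, "tz":0.333}, {"tx":0.008, "ty":-0.103, "tz":0.333}]'
python3 - <<'E'
from h import *; from cell import arm, vision
s=arm.get_state();Rt=ori(-.3);print(s["ft_force"]@X,s["ft_force"])
F=np.array([.411,.1874,0])+.004*Y
for a in (-.07,0,):print(a,delta(F+a*X+.026*Z,Rt,s))
E
```

```text
time: 2.0
tool_pos: [0.3473, 0.1526, 0.0412]
ee_rot: [1.424, 2.607, 0.397]
ft_force: [0.7, 0.3, 0.5]
finger_gap: 0.008
grasp_force: 0.0
0.771983325527521 [0.7405 0.2744 0.4723]
-0.07 (array([-0.0009, -0.0022,  0.0012]), array([ 0.0025, -0.0012,  0.0035]))
0 (array([-0.0012,  0.0646,  0.0221]), array([ 0.0025, -0.0012,  0.0035]))
```

Scaled: 0.07 m / 0.5 = 0.14, 0.05 m / 0.5 = 0.1.

```bash
python3 drive.py '[{"ty":0.048, "tz":0.015}, {"ty":0.086, "tz":0.0266}, {"ty":0.1, "tz":0.031}, {"ty":0.11, "tz":0.034}, {"ty":0.12, "tz":0.0372}, {"ty":0.13, "tz":0.0402}, {"ty":0.14, "tz":0.0432}, {"ty":0.14, "tz":0.0432}]'
python3 drive.py '[{"ty":0.008, "tz":0.0024}, {"ty":0.016, "tz":0.005}, {"ty":0.016, "tz":0.005}]'
python3 - <<'E'
from h import *; from cell import arm, vision
c=vision.capture("top");s=arm.get_state();print(s["ft_force"]@X,s["tool_pos"])
cv2.imwrite("pics/t2.png",cv2.resize(c["pixels"][140:260,135:295],None,fx=5,fy=5,interpolation=cv2.INTER_CUBIC))
E
```

```text
time: 3.0
tool_pos: [0.4084, 0.1906, 0.0394]
ee_rot: [1.43, 2.605, 0.395]
ft_force: [1.0, 0.6, 0.3]
finger_gap: 0.003
grasp_force: 0.0
time: 3.38
tool_pos: [0.4156, 0.1952, 0.0395]
ee_rot: [1.43, 2.605, 0.395]
ft_force: [0.3, 0.2, -0.3]
finger_gap: 0.005
grasp_force: 0.1
-0.13563494103143792 [0.4156 0.1951 0.0395]
```

View pics/t2.png

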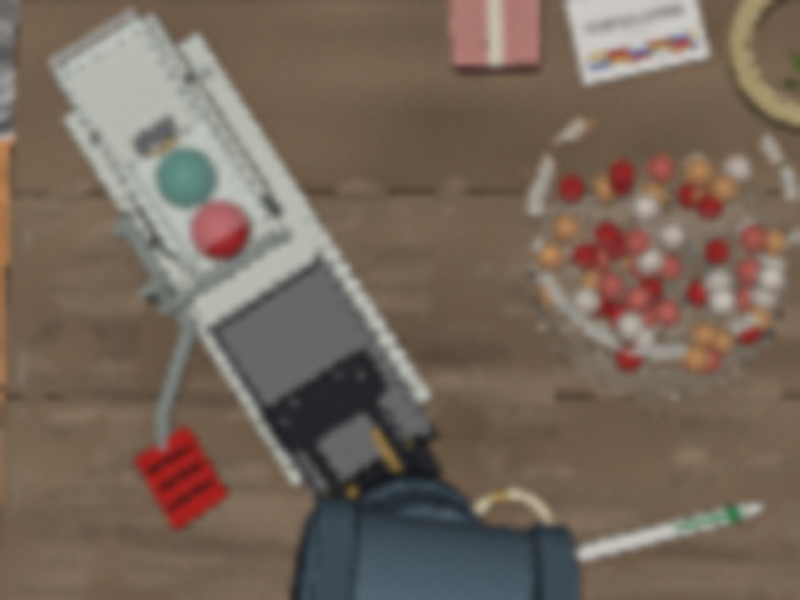

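The tray has slid in about 20 mm, its back-left corner now at (215,325) in the crop, and nothing else has moved. I'll keep pushing in small steps until the force rises.

Scaled: 0.012 m / 0.5 = 0.024, 0.008 m / 0.5 = 0.016.

```bash
python3 drive.py '[{"ty":0.008, "tz":0.0024}, {"ty":0.016, "tz":0.005}, {"ty":0.024, "tz":0.0074}, {"ty":0.024, "tz":0.0074}]'
python3 drive.py '[{"ty":0.006, "tz":0.0018}, {"ty":0.012, "tz":0.0038}, {"ty":0.012, "tz":0.0038}]'
python3 drive.py '[{"ty":0.006, "tz":0.0018}, {"ty":0.012, "tz":0.0038}, {"ty":0.012, "tz":0.0038}]'
```

```text
time: 3.92
tool_pos: [0.4265, 0.202, 0.0397]
ee_rot: [1.43, 2.605, 0.396]
ft_force: [-0.6, -0.0, 0.0]
finger_gap: 0.001
grasp_force: 0.0
time: 4.3
tool_pos: [0.4316, 0.2053, 0.0396]
ee_rot: [1.43, 2.605, 0.396]
ft_force: [-0.7, -0.9, -0.6]
finger_gap: 0.004
grasp_force: 0.0
time: 4.68
tool_pos: [0.4369, 0.2087, 0.0396]
ee_rot: [1.43, 2.605, 0.396]
ft_force: [0.1, -0.5, -0.7]
finger_gap: 0.002
grasp_force: 0.0
```

Scaled: 0.006 m / 0.5 = 0.012, 0.003 m / 0.5 = 0.006.

```bash
for i in 1 2; do :; done; python3 drive.py '[{"ty":0.006, "tz":0.0018}, {"ty":0.012, "tz":0.0038}, {"ty":0.012, "tz":0.0038}]' | sed -n '2p;4p'
python3 drive.py '[{"ty":0.006, "tz":0.0018}, {"ty":0.012, "tz":0.0038}, {"ty":0.012, "tz":0.0038}]'| sed -n '2p;4p'
python3 - <<'E'
from h import *; from cell import arm, vision
c=vision.capture("top");d=vision.capture("side")
a=cv2.resize(c["pixels"][165:255,150:250],(400,360),interpolation=cv2.INTER_CUBIC)
b=cv2.resize(d["pixels"][190:280,240:340],(400,360),interpolation=cv2.INTER_CUBIC)
cv2.imwrite("pics/t3.png",np.hstack([a,b]))
E
```

```text
tool_pos: [0.4422, 0.2121, 0.0395]
ft_force: [-0.8, 0.0, -0.7]
tool_pos: [0.4439, 0.2141, 0.0381]
ft_force: [-16.8, -16.1, 18.7]
```

View pics/t3.png

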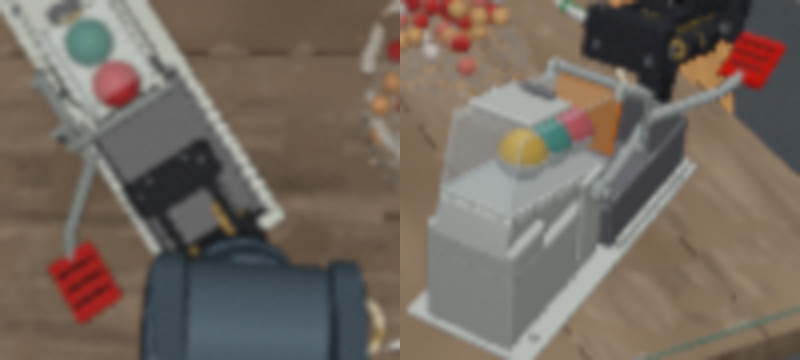

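The stop is reached: force rose to about 24 N and the tray's back edge is under the mouth with the lid still shut. I'll hold briefly, back off and lift.

Scaled: -0.205 m / 0.5 = -0.41, -0.048 m / 0.5 = -0.096.

```bash
python3 drive.py '[{}, {}, {}, {"ty":-0.04, "tz":-0.012}, {"ty":-0.096, "tz":-0.03}, {"ty":-0.096, "tz":-0.03}, {"ty":-0.06, "tz":-0.14}, {"ty":-0.024, "tz":-0.26}, {"ty":0.01, "tz":-0.37}, {"ty":0.022, "tz":-0.41}, {"ty":0.022, "tz":-0.41}]'
python3 - <<'E'
from h import *; from cell import arm, vision
s=arm.get_state();print(s["tool_pos"],s["ft_force"])
P=np.array([.417,.302,0])
for lean in(.35,-.35):
  Rt=ori(0,lean);print(lean,Rt.apply([0,0,1])@Y)
Rt=ori(0,.35) if ori(0,.35).apply([0,0,1])@Y<0 else ori(0,-.35)
for h in(.22,.15):print(delta(P+.003*Y+h*Z,Rt,s))
print("Z in tool",Rt.inv().apply(Z),"X",Rt.inv().apply(X))
c=vision.capture("top");d=vision.capture("side");pickle.dump({"top":c,"side":d},open("d1.pkl","wb"))
b=red(c,(158,220,185,250));M=cv2.moments(b,True);a=red(d,(310,190,345,225));N=cv2.moments(a,True)
print(tri(d,(N["m10"]/N["m00"],N["m01"]/N["m00"]),c,(M["m10"]/M["m00"],M["m01"]/M["m00"])),M["m00"],N["m00"])
h=cv2.resize(c["pixels"][160:260,140:260],(720,600),interpolation=cv2.INTER_CUBIC);cv2.imwrite("pics/t4.png",h)
E
```

```text
time: 6.9
tool_pos: [0.4071, 0.1886, 0.2414]
ee_rot: [1.427, 2.6, 0.4]
ft_force: [0.4, 0.5, -0.3]
finger_gap: 0.005
grasp_force: 0.0
[0.4071 0.1886 0.2414] [ 0.4379  0.4701 -0.2511]
0.35 0.34289780745545145
-0.35 -0.34289780745545145
(array([0.0982, 0.0636, 0.0285]), array([ 0.3031, -0.3451, -0.0536]))
(array([0.0983, 0.0425, 0.0952]), array([ 0.3031, -0.3451, -0.0536]))
Z in tool [-0.3429 -0.     -0.9394] X [-0.  1.  0.]
(array([0.417 , 0.3018, 0.1298]), np.float64(0.0008975371255294545)) 190.0 128.0
```

View pics/t4.png

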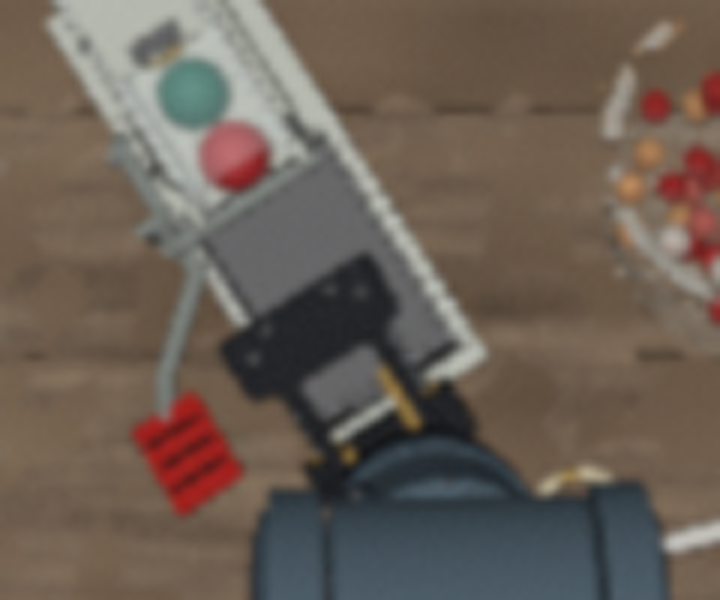

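The tray is home, with its front wall flush with the end of the base plate, and the pad is unchanged at (0.417, 0.302). Next I'll go above the pad, leaning left so the gripper body stays clear of the lid link.

Scaled: 0.091 m / 0.5 = 0.182, 0.0636 m / 0.5 = 0.1272, -0.345 rad / 1.5708 = -0.2196.

```bash
python3 drive.py '[{"tx":0.046, "ty":0.032, "tz":0.014, "rx":0.0484, "ry":-0.0547, "rz":-0.0083}, {"tx":0.09, "ty":0.064, "tz":0.028, "rx":0.0955, "ry":-0.1095, "rz":-0.0172}, {"tx":0.136, "ty":0.096, "tz":0.042, "rx":0.1445, "ry":-0.1649, "rz":-0.0255}, {"tx":0.182, "ty":0.1272, "tz":0.057, "rx":0.1929, "ry":-0.2196, "rz":-0.0341}, {"tx":0.182, "ty":0.1272, "tz":0.057, "rx":0.1929, "ry":-0.2196, "rz":-0.0341}, {"tx":0.182, "ty":0.1272, "tz":0.057, "rx":0.1929, "ry":-0.2196, "rz":-0.0341}]'
python3 - <<'E'
from h import *; from cell import arm, vision
s=arm.get_state();print(s["tool_pos"],s["ft_force"])
P=np.array([.417,.302,0])-.004*Y;Rt=ori(0,-.35)
H=P+.150*X+.082*Z
for h in(.22,.15,.14):print(h,delta(P+h*Z,Rt,s))
# arc rows relative to tip at up height (in tool axes)
r=np.hypot(.15,.051);a0=np.arctan2(.051,.15)
for f in np.linspace(0,1.03,9):
    a=a0-.425*f;q=(-r*np.cos(a)+.15)*X+(r*np.sin(a)-.051)*Z;print(round(f,2),q@X,q[2],Rt.inv().apply(q))
E
```

```text
time: 7.75
tool_pos: [0.4136, 0.3016, 0.2282]
ee_rot: [1.359, 2.484, -0.249]
ft_force: [-0.1, -0.0, 0.8]
finger_gap: 0.003
grasp_force: 0.0
[0.4136 0.3016 0.2282] [-0.1427 -0.0436  0.7829]
0.22 (array([-0.0024,  0.003 , -0.0045]), array([-0.0077, -0.0037,  0.0039]))
0.15 (array([0.0214, 0.0036, 0.0614]), array([-0.0077, -0.0037,  0.0039]))
0.14 (array([0.0248, 0.0037, 0.0708]), array([-0.0077, -0.0037,  0.0039]))
0.0 0.0 0.0 [0. 0. 0.]
0.13 -0.002564759259954308 -0.008280048783359036 [ 0.0028 -0.0026  0.0078]
0.26 -0.004672831993014409 -0.016687975238107285 [ 0.0057 -0.0047  0.0157]
0.39 -0.006317907905639519 -0.025198611122577225 [ 0.0086 -0.0063  0.0237]
0.52 -0.007495062636472205 -0.033786480745248794 [ 0.0116 -0.0075  0.0317]
0.64 -0.00820077249689491 -0.04242587722354686 [ 0.0145 -0.0082  0.0399]
0.77 -0.008432925018820564 -0.051090939434684776 [ 0.0175 -0.0084  0.048 ]
0.9 -0.008190825278143049 -0.059755729428209774 [ 0.0205 -0.0082  0.0561]
1.03 -0.007475197974919384 -0.06839431006852376 [ 0.0235 -0.0075  0.0642]
```

Scaled: 0.068 m / 0.5 = 0.136, 0.0036 m / 0.5 = 0.0072.

```bash
python3 drive.py '[{"tx":0.024, "ty":0.004, "tz":0.068}, {"tx":0.042, "ty":0.0072, "tz":0.12}, {"tx":0.048, "ty":0.0072, "tz":0.136}, {"tx":0.048, "ty":0.0072, "tz":0.136}]'| sed -n '2p;4p'
python3 drive.py '[{"tx":0.0028, "tz":0.0074}, {"tx":0.0056, "ty":-0.002, "tz":0.015}, {"tx":0.0056, "ty":-0.002, "tz":0.015}]'| sed -n '2p;4p'
python3 - <<'E'
from h import *; from cell import arm, vision
c=vision.capture("top");d=vision.capture("side");print(arm.get_state()["ft_force"])
a=cv2.resize(c["pixels"][165:255,150:250],(400,360),interpolation=cv2.INTER_CUBIC)
b=cv2.resize(d["pixels"][190:280,250:350],(400,360),interpolation=cv2.INTER_CUBIC)
cv2.imwrite("pics/t5.png",np.hstack([a,b]))
E
```

```text
tool_pos: [0.4175, 0.3025, 0.1584]
ft_force: [-0.6, -0.1, 0.7]
tool_pos: [0.4169, 0.3031, 0.1505]
ft_force: [1.3, 0.3, 0.5]
[ 1.9173 -0.65    0.9752]
```

View pics/t5.png

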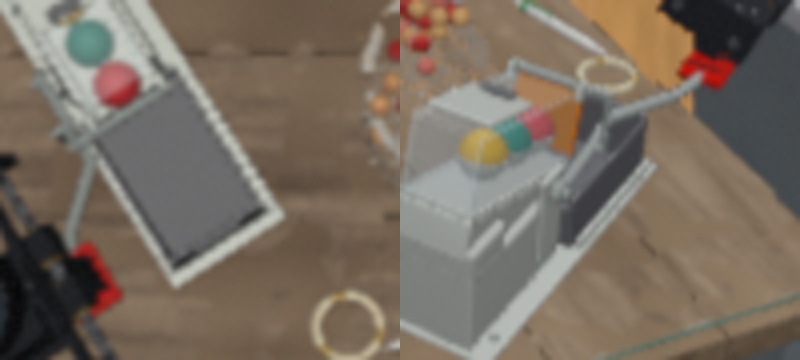

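The fingertips are on the pad and the body is well clear of the lid link; the lid is still shut. I'll press along the arc.

Scaled: 0.052 m / 0.5 = 0.104, -0.0075 m / 0.5 = -0.015.

```bash
python3 drive.py '[{"tx":0.0056, "ty":-0.0052, "tz":0.0156}, {"tx":0.0114, "ty":-0.0094, "tz":0.0314}, {"tx":0.0172, "ty":-0.0126, "tz":0.0474}, {"tx":0.0232, "ty":-0.015, "tz":0.0634}, {"tx":0.029, "ty":-0.0164, "tz":0.0798}, {"tx":0.035, "ty":-0.0168, "tz":0.096}, {"tx":0.038, "ty":-0.0166, "tz":0.104}, {"tx":0.038, "ty":-0.0166, "tz":0.104}]'| sed -n '1,2p;4p'
python3 drive.py '[{"tx":0.0024, "tz":0.0066}, {"tx":0.0048, "tz":0.0132}, {"tx":0.0048, "tz":0.0132}]'| sed -n '1,2p;4p'
python3 - <<'E'
from h import *; from cell import arm, vision
c=vision.capture("top");d=vision.capture("side");print(arm.get_state()["ft_force"])
a=cv2.resize(c["pixels"][165:255,150:250],(400,360),interpolation=cv2.INTER_CUBIC)
b=cv2.resize(d["pixels"][190:280,250:350],(400,360),interpolation=cv2.INTER_CUBIC)
cv2.imwrite("pics/t6.png",np.hstack([a,b]))
E
```

```text
time: 9.72
tool_pos: [0.4089, 0.2983, 0.0944]
ft_force: [1.8, 0.3, 4.5]
time: 10.1
tool_pos: [0.4092, 0.2984, 0.0878]
ft_force: [1.6, -0.2, 4.4]
[ 1.8097 -0.0544  4.7627]
```

View pics/t6.png

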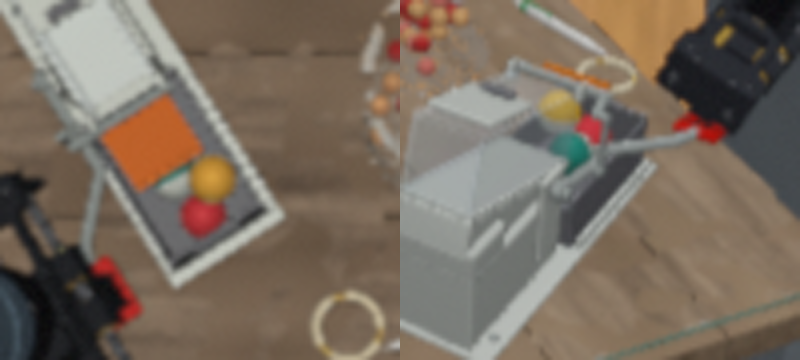

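All three capsules have dropped out, the lid is open, and yellow may still be settling. I'll hold for about 1.5 s and measure each capsule.

```bash
python3 drive.py '[{}, {}, {}, {}, {}, {}, {}, {}, {}, {}, {}, {}]'| sed -n '1,2p;4p'
cat > look.py <<'E'
from h import *; from cell import arm, vision
def cap():
    T=vision.capture("top");S=vision.capture("side");O=np.array([.5355,.2715,0])
    for n,(lo,hi) in dict(yellow=((18,120,60),(32,255,255)),green=((70,70,40),(95,255,255)),red=((172,120,60),(180,255,255))).items():
        o=[]
        for c,b in((T,(174,185,212,232)),(S,(372-100,205,312,240))):
            m=cv2.inRange(cv2.cvtColor(c["pixels"],cv2.COLOR_BGR2HSV),lo,hi);k=np.zeros_like(m);k[b[1]:b[3],b[0]:b[2]]=m[b[1]:b[3],b[0]:b[2]]
            M=cv2.moments(k,True);o.append((int(M["m00"]),M["m10"]/max(M["m00"],1),M["m01"]/max(M["m00"],1)))
        P,e=tri(T,o[0][1:],S,o[1][1:]);print(n,np.round(o,1).tolist(),P,(P-O)@X,(P-O)@Y,"gap",e)
    return T,S
E
python3 -c "
from look import *
cap();T,S=cap()"
```

```text
time: 11.7
tool_pos: [0.4091, 0.2984, 0.0879]
ft_force: [2.1, 0.5, 5.2]
yellow [[93.0, 202.7, 208.9], [31.0, 290.9, 217.3]] [0.4979 0.2243 0.0561] -0.05703722420156078 -0.01958368040207777 gap 0.005593973011797352
green [[2.0, 194.5, 207.5], [58.0, 292.4, 227.1]] [0.5053 0.2511 0.0373] -0.0364689732830484 -0.0009574777137110677 gap 0.004429199234063918
red [[64.0, 200.0, 219.1], [24.0, 297.4, 221.8]] [0.4729 0.2325 0.0363] -0.07374475133374293 0.0007025618608804615 gap 0.0016994867313762981
yellow [[94.0, 202.6, 208.9], [31.0, 290.9, 217.3]] [0.498  0.2246 0.0563] -0.05680841370726249 -0.0193974938252257 gap 0.00545964481767051
green [[1.0, 194.0, 208.0], [57.0, 292.4, 227.0]] [0.5046 0.2519 0.0378] -0.03660261122373027 0.00010136170388095125 gap 0.0022948917055439955
red [[64.0, 200.0, 219.2], [23.0, 297.4, 221.7]] [0.4727 0.2325 0.0364] -0.07390421375003743 0.0008285523221528077 gap 0.0017080934388198458
```

All three lie in the tray and are still, with yellow resting slightly higher at about 56 mm above the table, inside the limit. Now I'll ease the lever up along the arc at about 25 mm/s.

Scaled: -0.0349 m / 0.5 = -0.0698, -0.0128 m / 0.5 = -0.0256.

```bash
python3 drive.py '[{"tx":-0.002, "tz":-0.0056}, {"tx":-0.0042, "tz":-0.0114}, {"tx":-0.0064, "tz":-0.0172}, {"tx":-0.0084, "tz":-0.023}, {"tx":-0.0106, "tz":-0.029}, {"tx":-0.0128, "tz":-0.0348}, {"tx":-0.015, "ty":0.0004, "tz":-0.0408}, {"tx":-0.0172, "ty":0.001, "tz":-0.0468}, {"tx":-0.0192, "ty":0.0016, "tz":-0.0528}, {"tx":-0.0214, "ty":0.0024, "tz":-0.0586}, {"tx":-0.0236, "ty":0.0032, "tz":-0.0642}, {"tx":-0.0256, "ty":0.004, "tz":-0.0698}]'| sed -n '1,2p;4p'
python3 drive.py '[{"tx":-0.0014, "ty":0.0008, "tz":-0.004}, {"tx":-0.003, "ty":0.0016, "tz":-0.008}, {"tx":-0.0044, "ty":0.0024, "tz":-0.012}, {"tx":-0.0058, "ty":0.0032, "tz":-0.016}, {"tx":-0.0072, "ty":0.0042, "tz":-0.02}, {"tx":-0.0086, "ty":0.0052, "tz":-0.024}, {"tx":-0.0102, "ty":0.0062, "tz":-0.028}, {"tx":-0.0116, "ty":0.0074, "tz":-0.032}, {"tx":-0.013, "ty":0.0086, "tz":-0.036}, {"tx":-0.0144, "ty":0.0098, "tz":-0.04}, {"tx":-0.0158, "ty":0.0112, "tz":-0.044}, {"tx":-0.0172, "ty":0.0126, "tz":-0.0474}]'| sed -n '1,2p;4p'
python3 drive.py '[{"tx":-0.0014, "tz":-0.004}, {"tx":-0.003, "tz":-0.008}, {"tx":-0.0044, "tz":-0.012}, {"tx":-0.0058, "tz":-0.016}, {"tx":-0.0072, "tz":-0.02}, {"tx":-0.0086, "tz":-0.024}, {"tx":-0.0102, "tz":-0.028}, {"tx":-0.0116, "tz":-0.032}, {"tx":-0.0144, "tz":-0.04}, {"tx":-0.028, "tz":-0.08}, {"tx":-0.05, "tz":-0.14}, {"tx":-0.05, "tz":-0.14}]'| sed -n '1,2p;4p'
python3 - <<'E'
from look import *
T,d=cap();c=T
a=cv2.resize(c["pixels"][165:255,150:250],(400,360),interpolation=cv2.INTER_CUBIC)
b=cv2.resize(d["pixels"][190:280,250:350],(400,360),interpolation=cv2.INTER_CUBIC)
cv2.imwrite("pics/t7.png",np.hstack([a,b]))
E
```

```text
time: 13.4
tool_pos: [0.4109, 0.2994, 0.1249]
ft_force: [-1.2, -0.0, 3.7]
time: 14.9
tool_pos: [0.4166, 0.3029, 0.1502]
ft_force: [-2.0, -0.2, 2.6]
time: 16.4
tool_pos: [0.4181, 0.3043, 0.2271]
ft_force: [0.9, -0.3, -0.3]
yellow [[92.0, 202.6, 208.9], [0.0, 0.0, 0.0]] [0.7666 0.2099 0.6179] 0.1618382547393322 -0.1761100709243641 gap 0.6832174266270011
green [[43.0, 191.8, 206.5], [8.0, 294.0, 226.2]] [0.5061 0.2588 0.0461] -0.03167239660456265 0.005073440642330529 gap 0.007012574627482871
red [[60.0, 200.1, 219.2], [17.0, 296.9, 220.4]] [0.4729 0.231  0.0406] -0.07452773015400747 -0.000585930149860886 gap 0.0035705677304865065
```

View pics/t7.png

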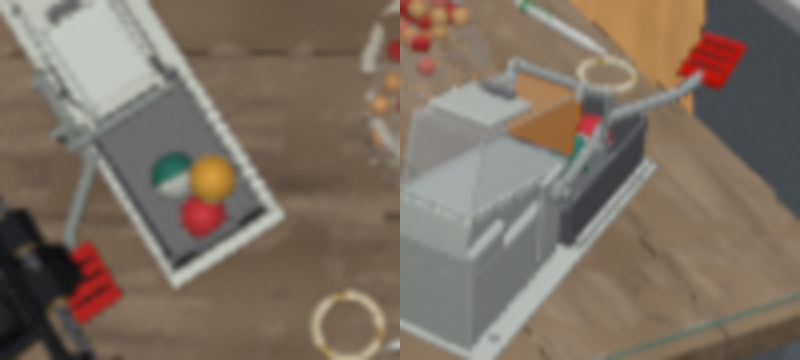

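The lid is shut, the lever is fully up, the fingers are clear of it, and all three capsules are lying in the tray with the tray home. I'm handing in.

```bash
python3 -c "
from cell import arm, vision
print(arm.sign_off())"
```

```text
the job is handed in; nothing more can be done
None
```

The job is handed in: the tray was pushed home, all three capsules were released into it, and the lid was eased shut; the hand-in printed no pass or fail, but the last images show the lid closed and the tray home with all three capsules in it.

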